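Strip a flow cell's pile of parts into its nests

TASK

The unbolted flow cell stands as a pile of four loose parts on its stand: take it apart from the top down, one part at a time and without shifting the rest of the pile, and lay each part flat inside the stops of the nest whose dark pad has its shape and size. The two rectangular parts lie along their nests; parts already laid down stay where they are.

Things in the scene. Friction and masses are not known exactly. Their poses are not given: they have to be found in the camera images.
- stand: Fixed assembly stand under the pile: a dark foot plate 72 x 52 mm with a pedestal 56 x 36 mm, 20 mm high in all, so the lowest part overhangs it on all sides. Hardly seen from above. Origin: centre of its underside, on the bench. Its x runs along the pile's long side.
- hex_nut: Topmost part: steel hexagonal clamping nut, 30 mm across flats, 35 mm across corners, hexagon 20 mm high, with a round spigot 20 mm in diameter and 6 mm high on top (26 mm in all); about 0.1 kg. Lies loose. Origin: centre of its underside. Its y axis is square to a pair of flats (so are the directions 60 degrees either side); z up.
- disc: Second from the top: dark graphite disc, 48 mm in diameter, 12 mm thick, ring grooves on its top face; about 0.07 kg. Lies loose. Origin: centre of its underside, z up.
- frame: Third from the top: white rectangular plastic frame, 76 mm (x) by 56 mm (y), 12 mm thick, with a window 44 x 26 mm that the disc covers at the start; about 0.09 kg. Lies loose. Origin: centre of its underside, z up. To be gripped across the 56 mm.
- end_block: Lowest part, on the stand: dark rectangular steel end block, 100 mm (x) by 64 mm (y), 14 mm thick, four small holes near the corners; about 0.4 kg. Lies loose. Origin: centre of its underside, z up. To be gripped across the 64 mm.
- nest_hex_nut: Fixed nest: bare aluminium plate 6 mm thick, 67 x 67 mm, with a dark hexagonal pad the size of the nut at its centre and four steel studs, 8 mm in diameter and 4 mm high above the plate, on its diagonals; about 8 mm of play round the nut. Origin: centre of its underside, on the bench; the part's underside rests 6 mm above it. z up.
- nest_disc: Fixed nest: bare aluminium plate 6 mm thick, 80 x 80 mm, with a dark solid round pad 48 mm in diameter at its centre and four steel studs, 8 mm in diameter and 4 mm high above the plate, on its diagonals; 8 mm of play round the disc. Origin: centre of its underside, on the bench; the part's underside rests 6 mm above it. z up.
- nest_frame: Fixed nest: bare aluminium plate 6 mm thick, 108 mm (x) by 88 mm (y), with a dark pad shaped like the frame, window left bare, and low steel L-shaped corner stops, 4 mm high above the plate; 8 mm of play on each side of the frame, whose long side goes along x, either way round. Origin: centre of its underside, on the bench; the part's underside rests 6 mm above it. z up.
- nest_end_block: Fixed nest: bare aluminium plate 6 mm thick, 132 mm (x) by 96 mm (y), with a dark solid rectangular pad 100 x 64 mm and low steel L-shaped corner stops, 4 mm high above the plate; 8 mm of play on each side of the block, whose long side goes along x, either way round. Origin: centre of its underside, on the bench; the part's underside rests 6 mm above it. z up.

How it is judged:
By the outcome, as a careful person would: the job done as asked, in the order asked, and still so for the second after the job is handed in, with the robot touching nothing.
It also fails if it takes over 115 s, if anything falls off the work surface, if the arm or the gripper's body presses on something with over 40 N, if the wrist force passes 120 N, or if a joint passes its speed limit or range.

ROBOT

A 7-joint arm with a two-finger parallel gripper is mounted at the origin on a cart in front of the work surface, level with it; the furniture and walls round the work are solid. World frame = base frame: x ahead of the robot, y to its left, z up, the work surface at z = 0. Lengths are in m, angles in rad, forces in N, time in s.
With the tool pointing down it reaches from about 0.4 to 0.875 m from the base axis. Payload 6.5 kg.
Tool frame: the origin (TCP) lies midway between the tips of the shut fingers; the grasp point (between the pads) lies 19 mm behind it; z points along the fingers, y is the line along which they close (so a half turn about z gives the same grasp; the last joint's range is limited). The gripper opens to 85 mm and grips with 20 to 120 N. Pads are 22 mm wide; open, the fingers measure 114 mm over their backs; the gripper's body (76 mm by 85 mm) begins 54 mm behind the grasp point. The pads swing forward as they close: fully open they stand 13 mm farther back than shut.
Start: joints at [-1.383, 0.536, -0.004, 1.538, 0.003, 1.067, -0.071], TCP at [0.163, 0.629, 0.231] pointing down, gripper open.
Joint ranges: [-2.7, 2.7], [-0.37, 2.16], [-1.27, 1.26], [0.24, 2.4], [-1.31, 4.45], [0.19, 1.91], [-2.76, 2.76]. Speed limits (rad/s): [2.39, 2.39, 3.14, 3.14, 3.14, 3.14, 3.14].

INTERFACE

Orientations are given as a rotation vector (axis times angle).
In Python, from workcell import bot gives the robot as it stands.
- The arm moves only by the shell command python3 -m creep 'ROWS' [FORCE]. ROWS is JSON, one flat list of numbers, 5 for each row, row after row: the closure, from 0 (fully open) to 1 (shut), then the shift along the tool's x, y, z scaled (see below), then the turn about the tool's z scaled (see below). A call has 1 to 5 rows; each row is the pose to reach, as a shift and turn from the pose commanded when the call began, along the tool's axes at that moment, turning the shorter way round; what a row does not reach only later rows make up. The controller multiplies each number of a shift by 30 cm and each number of a turn by pi rad. A row lasts 1/10 s, in which the tool goes at most 50 mm and 8.59 degrees, less where a joint would pass 70% of its speed; a pose out of reach is approached as far as the arm can. A call with a number of a shift or a turn outside -1 to 1 is refused whole. A call with a gripper value outside its range is refused whole. The fingers move at their own pace and stop on an object; FORCE is the grip in N (left out, the last holds). Time passes only in rows, so rows that repeat a pose let the fingers close. It gives the time, the measured TCP pose, the force, the opening and the grip force at its end, in the units of the state.
- bot.sense(): the state, without advancing time (a new reading comes with each control period).
- bot.get_image(name): name is "scene" or "top" or "wrist"; returns (picture, depth): 400x640x3 uint8, blue, green, red; 400x640 float32, m along the optical axis (not along the pixel's ray), 0 where there is no reading.
- bot.calibration(name): a dict with "fov_y" (degrees; the focal length in pixels is half the picture's height over the tangent of half this angle, whatever the lens; pixels are square), "cx", "cy" (the principal point, pixels), "k1" (the pictures are not rectified: a ray, as slopes to the right and down, at radius r is drawn at 1 + k1 r^2 times it, then the intrinsics apply), "T" (4x4, takes a point from camera to world coordinates); the wrist camera has in their place "mount" (4x4, takes a point from camera to tool coordinates, whose origin is the TCP and whose axes are the flange's). Camera axes: x right, y up, looking along -z (the intrinsics and any distortion apply to the point x, -y, -z); pixel columns grow to the right and rows downward; lengths in m; the calibration is good to about 2 mm. A picture is of the moment at which its call begins: read the wrist's pose just before it. calibration takes no time and is no camera call.
- bot.finish_job(): hands the job in; it is judged then, once.
The state is a dict: "t": time; "joint_pos": joint angles; "joint_velocities": joint speeds; "tau": joint torques, N m; "eef_pos": TCP position; "orientation": TCP orientation; "contact_force": force on the tool from outside, world axes, zero at the start; "wrist_torque": the same for the moment, N m; "grip_width": finger opening in m; "grip_force": force on a finger pad.
Only numpy, scipy, OpenCV 4.12 (cv2) and the standard library are available. Lean on these libraries where they do the work, as an engineer would, in place of code of your own. Each camera call takes 0.05 s, during which the arm holds its last target. There are 200 camera calls.

## Working session

There is one attempt and no reset: what is moved stays moved. The work goes in short steps, Python scripts to look and compute and a shell command to move; the robot and the scene stay as the last step left them, time stands still between calls to the robot, and variables do not carry over. Pictures are saved under pics/ and viewed, at most 14 in all, crops included, and the job is handed in when it is done.

```bash
ls; mkdir -p pics
cat > h.py <<'E'
import numpy as np, cv2
from scipy.spatial.transform import Rotation as R
from workcell import bot
def K(c):
    f=200/np.tan(np.radians(c["fov_y"])/2); return f,np.array([[f,0,c["cx"]],[0,f,c["cy"]],[0,0,1.]])
def T(name,s=None):
    c=bot.calibration(name)
    if "T" in c: return np.array(c["T"])
    s=s or bot.sense(); M=np.eye(4); M[:3,:3]=R.from_rotvec(s["orientation"]).as_matrix(); M[:3,3]=s["eef_pos"]
    return M@np.array(c["mount"])
def rays(name,px,s=None):
    c=bot.calibration(name); f,k=K(c)
    u=cv2.undistortPoints(np.array(px,float).reshape(-1,1,2),k,np.array([c["k1"],0,0,0.])).reshape(-1,2)
    M=T(name,s); d=np.c_[u[:,0],-u[:,1],-np.ones(len(u))]
    return M[:3,3],d@M[:3,:3].T
def at_z(name,px,z,s=None):
    o,d=rays(name,px,s); return o+d*((z-o[2])/d[:,2])[:,None]
def at_depth(name,px,D,s=None):
    o,d=rays(name,px,s); return o+d*np.array([D[int(v),int(u)] for u,v in px])[:,None]
E
python3 - <<'E'
from h import *
s=bot.sense(); print({k:np.round(v,3).tolist() for k,v in s.items()})
print({k:np.round(v,3).tolist() for k,v in bot.calibration("top").items()})
print({k:np.round(v,3).tolist() for k,v in bot.calibration("wrist").items()})
for n in("top","scene"):
    im,D=bot.get_image(n); cv2.imwrite(f"pics/{n}0.png",im); np.save(f"{n}0.npy",D)
E
```

```text
pics
{'t': 0.0, 'joint_pos': [-1.383, 0.537, -0.004, 1.539, 0.003, 1.067, -0.071], 'joint_velocities': [-0.0, 0.0, 0.0, 0.001, 0.001, 0.001, 0.001], 'tau': [-0.0, -58.341, 1.049, -25.911, 0.012, 0.009, -0.0], 'eef_pos': [0.163, 0.629, 0.23], 'orientation': [-0.397, -3.116, 0.003], 'contact_force': [-0.479, 0.114, 0.676], 'wrist_torque': [-0.037, 0.02, -0.043], 'grip_force': 0.0, 'grip_width': 0.085}
{'fov_y': 48.473, 'cx': 317.824, 'cy': 194.608, 'k1': 0.013, 'T': [[-0.002, 0.996, -0.088, 0.467], [-1.0, -0.001, 0.019, -0.004], [0.019, 0.088, 0.996, 1.137], [0.0, 0.0, 0.0, 1.0]]}
{'fov_y': 71.358, 'cx': 319.667, 'cy': 195.097, 'k1': 0.006, 'mount': [[-0.001, 0.961, 0.275, 0.069], [1.0, 0.001, 0.001, 0.001], [0.001, 0.275, -0.961, -0.142], [0.0, 0.0, 0.0, 1.0]]}
```

View pics/top0.png

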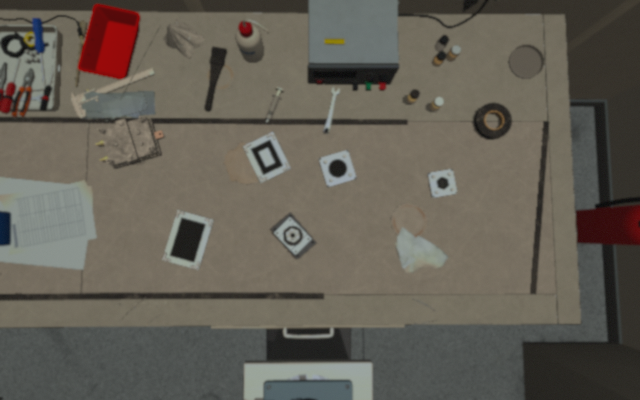

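View pics/scene0.png

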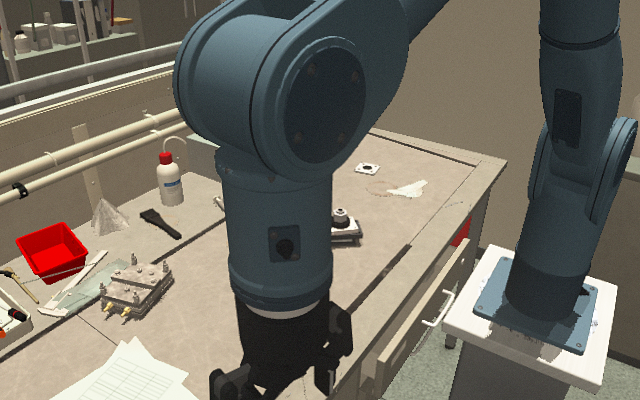

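The top view shows the pile at about (293,235) and the nests for the nut at (442,183), the disc at (338,168), the frame at (267,157) and the end block at (188,240). The scene view is mostly blocked by the arm. I'll get first estimates from pixel segmentation.

Run:
```python
from h import *
im=cv2.imread("pics/top0.png"); D=np.load("top00.npy") if 0 else np.load("top0.npy")
tiles=[cv2.resize(im[v-36:v+36,u-36:u+36],None,fx=3.6,fy=3.6,interpolation=cv2.INTER_CUBIC) for u,v in[(442,183),(338,168),(267,157),(188,240),(293,235)]]
tiles.append(tiles[0]*0); 
cv2.imwrite("pics/tiles.png",np.vstack([np.hstack(tiles[:3]),np.hstack(tiles[3:])]))
g=cv2.cvtColor(im,cv2.COLOR_BGR2GRAY)
for n,(u,v) in dict(nut=(442,183),disc=(338,168),frame=(267,157),block=(188,240)).items():
    w=g[v-36:v+36,u-36:u+36]; m=(w>185).astype(np.uint8)
    c=max(cv2.findContours(m,cv2.RETR_EXTERNAL,cv2.CHAIN_APPROX_NONE)[0],key=cv2.contourArea)
    (a,b),sz,an=cv2.minAreaRect(c); box=cv2.boxPoints(((a,b),sz,an))+[u-36,v-36]
    P=at_z("top",[(a+u-36,b+v-36)],0.006)[0]; B=at_z("top",box,.006); e=[B[1]-B[0],B[2]-B[1]]
    e.sort(key=lambda q:-np.linalg.norm(q)); print(n,P.round(4),[round(np.linalg.norm(q),4) for q in e],np.degrees(np.arctan2(e[0][1],e[0][0])).round(1))
P=at_depth("top",[(293,235),(299,235),(286,235),(303,240),(188,240),(338,168),(230,200)],D); print(P.round(4))
```

```text
Traceback (most recent call last):
ValueError: max() iterable argument is empty
```

View pics/tiles.png

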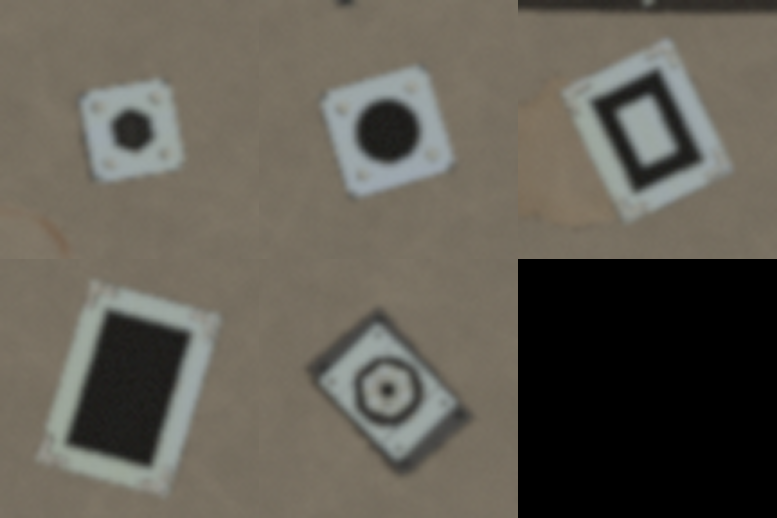

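The tiles show each nest pad and the pile clearly: a white frame over the dark block, rotated, with the disc and nut on top. The brightness threshold was too high, so I'll lower it and use the dark pads for position.

Run:
```python
from h import *
im=cv2.imread("pics/top0.png"); D=np.load("top0.npy")
g=cv2.cvtColor(im,cv2.COLOR_BGR2GRAY)
def rep(n,m,u,v,z):
    c=max(cv2.findContours(m.astype(np.uint8),cv2.RETR_EXTERNAL,cv2.CHAIN_APPROX_NONE)[0],key=cv2.contourArea)
    (a,b),sz,an=cv2.minAreaRect(c); box=cv2.boxPoints(((a,b),sz,an))+[u-36,v-36]
    P=at_z("top",[(a+u-36,b+v-36)],z)[0]; B=at_z("top",box,z); e=[B[1]-B[0],B[2]-B[1]]
    e.sort(key=lambda q:-np.linalg.norm(q)); print(n,P.round(4),[round(np.linalg.norm(q),4) for q in e],np.degrees(np.arctan2(e[0][1],e[0][0])).round(1))
for n,(u,v) in dict(nut=(442,183),disc=(338,168),frame=(267,157),block=(188,240)).items():
    w=g[v-30:v+36,u-36:u+36]; w=g[v-36:v+36,u-36:u+36].copy()
    rep(n+" plate",(w>145),u,v,.006)
    w[:8]=255; rep(n+" pad",w<75,u,v,.006)
u,v=293,235; w=g[v-36:v+36,u-36:u+36]; rep("pile frame",w>145,u,v,.046); rep("pile block",(w<95)|(w>145),u,v,.034)
px=[(293,235),(299,235),(286,235),(303,240),(280,235),(308,248),(188,240),(338,168),(230,200)]
print(at_depth("top",px,D).round(4))
```

```text
nut plate [ 0.5978 -0.3458  0.006 ] [np.float64(0.0647), np.float64(0.0617)] -170.3
nut pad [ 0.5985 -0.3464  0.006 ] [np.float64(0.0233), np.float64(0.0233)] 178.4
disc plate [ 0.6361 -0.076   0.006 ] [np.float64(0.0774), np.float64(0.0761)] -163.5
disc pad [ 0.636  -0.0763  0.006 ] [np.float64(0.0415), np.float64(0.0387)] 179.6
frame plate [0.6641 0.1066 0.006 ] [np.float64(0.1036), np.float64(0.0839)] -153.5
frame pad [0.6644 0.1061 0.006 ] [np.float64(0.0709), np.float64(0.0505)] -153.5
block plate [0.4541 0.3029 0.006 ] [np.float64(0.1282), np.float64(0.0927)] -15.6
block pad [0.4542 0.3034 0.006 ] [np.float64(0.0961), np.float64(0.0598)] -15.2
pile frame [0.4809 0.0551 0.046 ] [np.float64(0.0517), np.float64(0.024)] -42.9
pile block [0.4635 0.0377 0.034 ] [np.float64(0.042), np.float64(0.0418)] -90.1
[[ 4.649e-01  3.470e-02  8.310e-02]
 [ 4.648e-01  2.120e-02  5.610e-02]
 [ 4.649e-01  5.140e-02  7.870e-02]
 [ 4.526e-01  1.160e-02  4.620e-02]
 [ 4.649e-01  6.770e-02  4.680e-02]
 [ 4.328e-01 -5.000e-04  3.580e-02]
 [ 4.529e-01  3.019e-01  4.100e-03]
 [ 6.359e-01 -7.760e-02  6.400e-03]
 [ 5.539e-01  1.983e-01  2.900e-03]]
```

```bash
cat >> h.py <<'E'
def psi_of(Rm): return np.degrees(np.arctan2(Rm[1,1],Rm[0,1]))
def plan(x,y,z,psi,n=None):
    """print per-call (x,y,z,turn) numbers taking the tool, pointing down, to the target"""
    s=bot.sense(); p=np.array(s["eef_pos"]); a=psi_of(R.from_rotvec(s["orientation"]).as_matrix())
    d=np.array([x,y,z])-p; t=(psi-a+180)%360-180
    n=n or int(max(np.ceil(np.linalg.norm(d)/.24),np.ceil(abs(t)/42),1))
    print("now",p.round(4),"psi",a.round(1),"dist",np.linalg.norm(d).round(3),"turn",round(t,1))
    for i in range(n):
        ps=np.radians(a+t*i/n); ty=np.array([np.cos(ps),np.sin(ps),0]); tx=np.array([-ty[1],ty[0],0])
        q=d/n; print(np.round([q@tx/.3,q@ty/.3,-q[2]/.3,-t/n/180],3).tolist())
E
python3 -c "
from h import *
plan(.465,.036,.19,-47)"
```

```text
now [0.1631 0.6287 0.2305] psi 75.5 dist 0.666 turn -122.5
[-0.49, -0.553, 0.045, 0.227]
[-0.732, -0.098, 0.045, 0.227]
[-0.619, 0.404, 0.045, 0.227]
```

```bash
python3 -m creep '[0,-0.49,-0.553,0.045,0.227, 0,-0.49,-0.553,0.045,0.227, 0,-0.49,-0.553,0.045,0.227, 0,-0.49,-0.553,0.045,0.227, 0,-0.49,-0.553,0.045,0.227]'; python3 -c "
from h import *
plan(.465,.036,.19,-47)"
```

```text
t: 0.6
eef_pos: [0.2661, 0.4266, 0.2172]
orientation: [1.475, 2.772, -0.004]
contact_force: [0.7, 0.6, -0.2]
grip_width: 0.0853
grip_force: 0.0
now [0.2661 0.4266 0.2172] psi 34.0 dist 0.439 turn -81.0
[-0.725, -0.089, 0.045, 0.225]
[-0.609, 0.403, 0.045, 0.225]
```

```bash
python3 -m creep '[0,-0.725,-0.089,0.045,0.225, 0,-0.725,-0.089,0.045,0.225, 0,-0.725,-0.089,0.045,0.225, 0,-0.725,-0.089,0.045,0.225, 0,-0.725,-0.089,0.045,0.225]'; python3 -m creep '[0,-0.609,0.403,0.045,0.225, 0,-0.609,0.403,0.045,0.225, 0,-0.609,0.403,0.045,0.225, 0,-0.609,0.403,0.045,0.225, 0,-0.609,0.403,0.045,0.225]'; python3 -m creep '[0,0,0,0,0,0,0,0,0,0,0,0,0,0,0]'
python3 - <<'E'
from h import *
plan(.465,.036,.19,-47)
s=bot.sense(); im,D=bot.get_image("wrist"); cv2.imwrite("pics/w1.png",im); np.save("w1.npy",D)
import json; json.dump({k:np.array(v).tolist() for k,v in s.items()},open("w1.json","w")); print(s["joint_pos"],s["contact_force"])
E
```

```text
t: 1.1
eef_pos: [0.3666, 0.2327, 0.204]
orientation: [2.344, 2.09, -0.002]
contact_force: [-0.3, 0.5, -0.7]
grip_width: 0.0851
grip_force: 0.0
t: 1.6
eef_pos: [0.4682, 0.0385, 0.1909]
orientation: [2.921, 1.15, 0.001]
contact_force: [-0.2, 0.4, 0.2]
grip_width: 0.0852
grip_force: 0.0
t: 1.9
eef_pos: [0.4662, 0.0449, 0.1906]
orientation: [-2.914, -1.172, 0.001]
contact_force: [-0.9, 0.5, -0.3]
grip_width: 0.0854
grip_force: 0.0
now [0.4662 0.0449 0.1906] psi -46.2 dist 0.009 turn -0.8
[-0.023, 0.019, 0.002, 0.005]
[-0.72662766  0.33027627  0.64608094  2.07025151 -0.27046283  0.82347902
 -0.72663014] [-0.86396744  0.51891563 -0.292851  ]
```

View pics/w1.png

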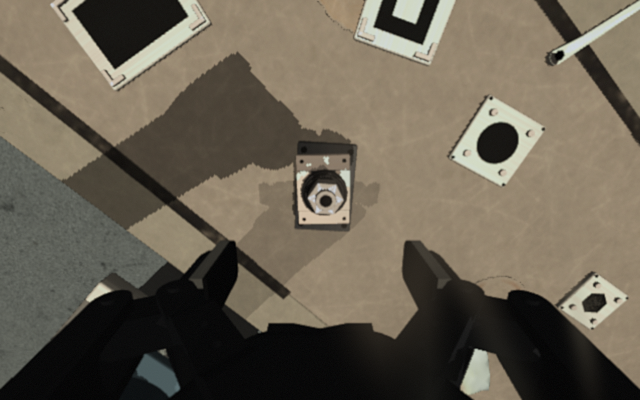

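The wrist view has the pile at (325,188), with its long side nearly vertical in the picture, and the nut on top at (326,199). I'll enlarge it.

Run:
```python
import cv2
im=cv2.imread("pics/w1.png")[135:240,280:375]; im=cv2.convertScaleAbs(im,alpha=1.4,beta=25)
cv2.imwrite("pics/w1c.png",cv2.resize(im,None,fx=5.7,fy=5.7,interpolation=cv2.INTER_CUBIC))
```

```text
(no output)
```

View pics/w1c.png

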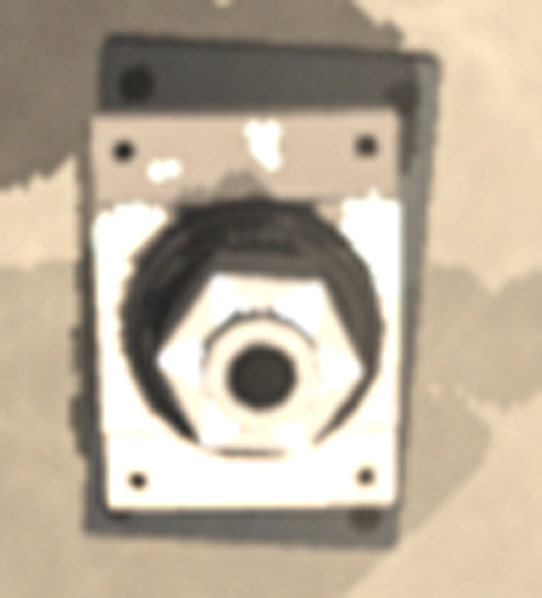

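The crop shows a light hexagon with flats at the top and bottom of the picture, centred near crop (260,358). Below it are the disc near (252,330), the frame with corners (95,113), (400,110), (398,508) and (107,508), and the block with corners (103,38), (437,55), (397,545) and (85,533).

Run:
```python
from h import *
import json; s=json.load(open("w1.json"))
W=lambda px,z: at_z("wrist",np.array(px)/5.7+[280-.4,135-.4],z,s)
H=W([(215,272),(318,280),(362,358),(310,445),(197,440),(157,357)],.078)
c=H.mean(0); r=H-c; print("nut",c.round(4),"radii",np.linalg.norm(r[:,:2],axis=1).round(4),"corner az mod60",np.degrees(np.arctan2(r[:,1],r[:,0])).round(1)%60)
print("spigot",W([(262,370)],.084).round(4))
B=W([(122,330),(382,330),(252,203),(252,455)],.058); print("disc",((B[0]+B[1])/2).round(4),((B[2]+B[3])/2).round(4),np.linalg.norm(B[0]-B[1]).round(4),np.linalg.norm(B[2]-B[3]).round(4))
for n,q,z in(("frame",[(95,113),(400,110),(398,508),(107,508)],.046),("block",[(103,38),(437,55),(397,545),(85,533)],.034)):
    Q=W(q,z); e=(Q[0]+Q[1])/2-(Q[2]+Q[3])/2; w=(Q[1]+Q[2])/2-(Q[0]+Q[3])/2
    print(n,Q.mean(0).round(4),np.linalg.norm(e).round(4),np.linalg.norm(w).round(4),"long az",np.degrees(np.arctan2(e[1],e[0])).round(1),"short",np.degrees(np.arctan2(w[1],w[0])).round(1))
D=np.load("w1.npy"); print(at_depth("wrist",[(326,184),(326,206),(310,160),(340,220),(320,145)],D,s).round(4))
```

```text
nut [0.4663 0.038  0.078 ] radii [0.0168 0.0167 0.0171 0.0174 0.0177 0.0172] corner az mod60 [10.2  8.9 14.7 13.4  7.2 12.3]
spigot [[0.4665 0.0378 0.084 ]]
disc [0.4653 0.0384 0.058 ] [0.465  0.0382 0.058 ] 0.0466 0.0469
frame [0.4646 0.038  0.046 ] 0.0765 0.0556 long az 44.7 short -45.9
block [0.465  0.0368 0.034 ] 0.0986 0.0627 long az 40.8 short -48.8
[[0.4764 0.0466 0.0775]
 [0.5175 0.0939 0.3324]
 [0.4781 0.0704 0.0452]
 [0.4528 0.0014 0.0459]
 [0.4954 0.0727 0.0328]]
```

Sizes and heights agree with the given ones. Next I'll align with the nut and preshape the gripper.

```bash
python3 -c "
from h import *
plan(.4663,.038,.12,-78.9)"
```

```text
now [0.4662 0.0449 0.1907] psi -46.2 dist 0.071 turn -32.7
[-0.016, 0.017, 0.236, 0.182]
```

```bash
python3 -m creep '[0.4,-0.016,0.017,0.236,0.182, 0.4,-0.016,0.017,0.236,0.182, 0.4,-0.016,0.017,0.236,0.182, 0.4,-0.016,0.017,0.236,0.182, 0.4,-0.016,0.017,0.236,0.182]' 40;  python3 -m creep '[0.4,0,0,0,0,0.4,0,0,0,0,0.4,0,0,0,0]';python3 - <<'E'
from h import *
plan(.4663,.038,.06,-78.9)
s=bot.sense(); print(s["joint_pos"].round(2)); im,D=bot.get_image("wrist"); cv2.imwrite("pics/w2.png",im)
E
```

```text
t: 2.45
eef_pos: [0.4664, 0.0376, 0.1197]
orientation: [-3.127, -0.3, 0.001]
contact_force: [-0.4, 0.4, -1.5]
grip_width: 0.0513
grip_force: 0.0
t: 2.75
eef_pos: [0.467, 0.0366, 0.1202]
orientation: [-3.127, -0.3, -0.001]
contact_force: [0.7, -0.1, -0.5]
grip_width: 0.0512
grip_force: 0.0
now [0.467  0.0366 0.1202] psi -79.0 dist 0.06 turn 0.1
[-0.001, -0.005, 0.201, -0.001]
[-0.74  0.49  0.71  2.12 -0.5   0.69 -1.07]
```

View pics/w2.png

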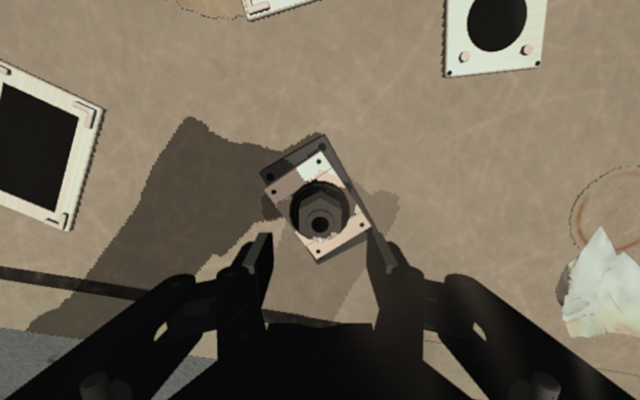

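The nut at about (320,217) sits midway between the fingertips at 272 and 368, and its flats face the pads. I'll descend and grip.

```bash
python3 -m creep '[0.4,0,-0.005,0.1,0, 0.4,0,-0.005,0.16,0, 0.4,0,-0.005,0.2,0, 0.4,0,-0.005,0.2,0, 0.4,0,-0.005,0.2,0]';  python3 -m creep '[1,0,0,0,0,1,0,0,0,0,1,0,0,0,0,1,0,0,0,0,1,0,0,0,0]' 40; python3 -m creep '[1,0,0,0,0,1,0,0,0,0,1,0,0,0,0]' 40
```

```text
t: 3.3
eef_pos: [0.4669, 0.0375, 0.0604]
orientation: [3.127, 0.296, 0.0]
contact_force: [-0.2, 0.6, -0.1]
grip_width: 0.051
grip_force: 0.0
t: 3.8
eef_pos: [0.4674, 0.0378, 0.0609]
orientation: [-3.127, -0.297, -0.003]
contact_force: [-1.4, -0.9, 6.2]
grip_width: 0.0295
grip_force: 39.5
t: 4.1
eef_pos: [0.4674, 0.0378, 0.061]
orientation: [-3.127, -0.297, -0.003]
contact_force: [-0.6, -0.6, 6.1]
grip_width: 0.0294
grip_force: 39.5
```

```bash
python3 -m creep '[1,0,0,-0.01,0,1,0,0,-0.05,0,1,0,0,-0.15,0,1,0,0,-0.25,0,1,0,0,-0.25,0]'
python3 - <<'E'
from h import *
plan(.598,-.346,.135,-80.3)
im,D=bot.get_image("wrist"); cv2.imwrite("pics/w3.png",im[:,:])
E
```

```text
t: 4.6
eef_pos: [0.469, 0.0379, 0.1385]
orientation: [-3.126, -0.296, -0.01]
contact_force: [1.1, -0.1, -1.5]
grip_width: 0.0288
grip_force: 39.8
now [0.469  0.0379 0.1385] psi -79.2 dist 0.405 turn -1.1
[0.091, 0.669, 0.006, 0.003]
[0.098, 0.668, 0.006, 0.003]
```

View pics/w3.png

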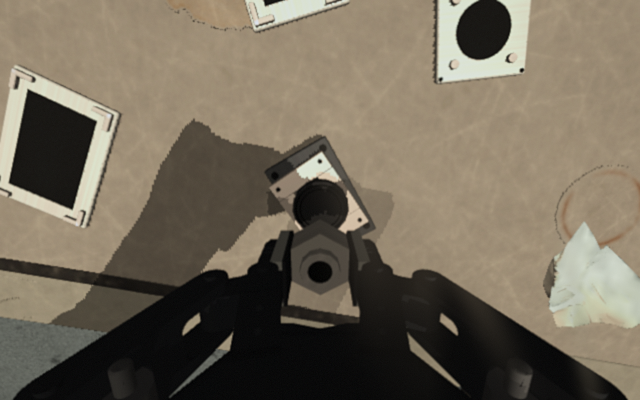

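The nut is held between the pads at (320,270), and the rest of the pile is undisturbed. On to the nut nest.

```bash
python3 -m creep '[1,0.05,0.1,0,0, 1,0.06,0.25,0,0, 1,0.08,0.42,0,0, 1,0.09,0.58,0,0, 1,0.091,0.669,0.006,0.003]'; python3 -m creep '[1,0.03,0.167,0,0, 1,0.06,0.334,0,0, 1,0.08,0.5,0,0, 1,0.095,0.62,0,0, 1,0.098,0.668,0.006,0.003]'; python3 -m creep '[1,0,0,0,0,1,0,0,0,0,1,0,0,0,0]'; python3 -c "
from h import *
plan(.598,-.346,.04,-80.3,1); s=bot.sense(); print(s['joint_pos'].round(2),s['grip_width'])"
```

```text
t: 5.15
eef_pos: [0.5312, -0.1588, 0.1331]
orientation: [3.127, 0.276, 0.0]
contact_force: [-0.1, 0.4, -0.4]
grip_width: 0.0292
grip_force: 39.8
t: 5.65
eef_pos: [0.5949, -0.3509, 0.1307]
orientation: [3.128, 0.26, -0.002]
contact_force: [-0.5, -0.2, 0.2]
grip_width: 0.0293
grip_force: 39.9
t: 5.95
eef_pos: [0.5962, -0.3434, 0.1309]
orientation: [-3.128, -0.271, 0.001]
contact_force: [-0.5, 1.2, -1.3]
grip_width: 0.029
grip_force: 39.9
now [ 0.5962 -0.3434  0.1309] psi -80.1 dist 0.091 turn -0.2
[0.005, 0.01, 0.303, 0.001]
[ 0.05  0.81  0.66  1.53 -0.55  1.   -0.53] 0.028952517728626326
```

```bash
python3 -m creep '[1,0.005,0.01,0.1,0.001, 1,0.005,0.01,0.2,0.001, 1,0.005,0.01,0.3,0.001, 1,0.005,0.01,0.3,0.001, 1,0.005,0.01,0.3,0.001]'
python3 - <<'E'
from h import *
import json; s=json.load(open("w1.json"))
print(at_z("wrist",[(594,302),(497,143)],.006,s).round(4))
plan(.598,-.346,.0095,-80.3)
im,D=bot.get_image("wrist"); cv2.imwrite("pics/w4.png",im[100:])
E
```

```text
t: 6.45
eef_pos: [0.5982, -0.3476, 0.0419]
orientation: [-3.13, -0.264, 0.0]
contact_force: [0.4, -0.2, -0.6]
grip_width: 0.0288
grip_force: 39.9
[[ 0.598  -0.3443  0.006 ]
 [ 0.6358 -0.0749  0.006 ]]
now [ 0.5982 -0.3476  0.0419] psi -80.3 dist 0.032 turn 0.0
[0.0, -0.005, 0.108, -0.0]
```

View pics/w4.png

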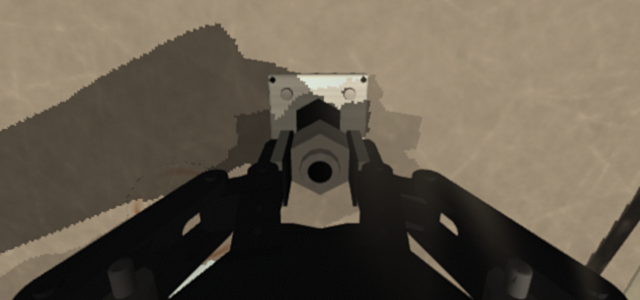

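The nut at (320,170 in the crop) is centred on the nest plate, whose edges are at columns 270 and 368, with the rear studs at 287 and 350. I'll lower and release.

```bash
python3 -m creep '[1,0,-0.006,0.05,0, 1,0,-0.006,0.08,0, 1,0,-0.006,0.095,0, 1,0,-0.006,0.103,0, 1,0,-0.006,0.105,0]'; python3 -m creep '[1,0,0,0,0,1,0,0,0,0]'
```

```text
t: 7.0
eef_pos: [0.5974, -0.3471, 0.0096]
orientation: [-3.131, -0.262, 0.001]
contact_force: [-0.4, 0.5, -0.8]
grip_width: 0.0292
grip_force: 39.9
t: 7.2
eef_pos: [0.5978, -0.3473, 0.0103]
orientation: [3.13, 0.262, 0.001]
contact_force: [-0.4, -0.1, -0.9]
grip_width: 0.0292
grip_force: 39.9
```

```bash
python3 -m creep '[1,0,0,0.002,0,1,0,0,0.005,0,1,0,0,0.005,0]'; python3 -m creep '[0.5,0,0,0,0,0.4,0,0,0,0,0.4,0,0,0,0]'; python3 -m creep '[0.4,0,0,-0.05,0,0.4,0,0,-0.15,0,0.4,0,0,-0.3,0,0.4,0,0,-0.4,0,0.4,0,0,-0.4,0]';python3 - <<'E'
from h import *
plan(.466,.038,.13,-47); print(bot.sense()["joint_pos"].round(2))
im,D=bot.get_image("top"); cv2.imwrite("pics/t5.png",cv2.resize(im[150:216,409:475],None,fx=5,fy=5))
im,D=bot.get_image("wrist"); cv2.imwrite("pics/w5.png",im[100:])
E
```

```text
t: 7.5
eef_pos: [0.5978, -0.3472, 0.0091]
orientation: [3.131, 0.262, 0.001]
contact_force: [-1.4, -0.2, 4.4]
grip_width: 0.0287
grip_force: 40.4
t: 7.8
eef_pos: [0.5976, -0.347, 0.0083]
orientation: [-3.131, -0.262, 0.0]
contact_force: [0.6, -0.5, -0.4]
grip_width: 0.0507
grip_force: 0.0
t: 8.3
eef_pos: [0.6002, -0.3496, 0.1349]
orientation: [3.125, 0.261, 0.012]
contact_force: [0.4, -0.9, 0.1]
grip_width: 0.0512
grip_force: 0.0
now [ 0.6002 -0.3496  0.1349] psi -80.4 dist 0.41 turn 33.4
[-0.113, -0.674, 0.008, -0.093]
[0.085, -0.678, 0.008, -0.093]
[ 0.05  0.81  0.66  1.52 -0.56  1.   -0.54]
```

View pics/w5.png

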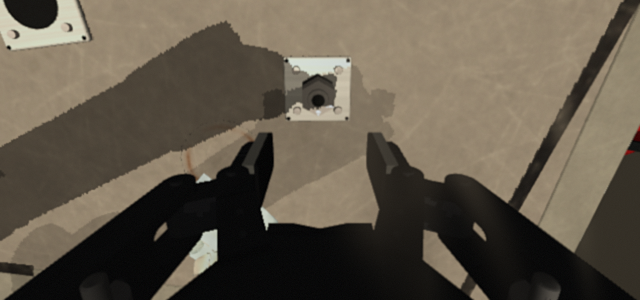

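The nut lies inside its four studs at (318,92). Next is the disc, which I'll approach at ψ=-73.5° to suit its nest.

```bash
python3 -c "
from h import *
plan(.4652,.0383,.12,-73.5)"
```

```text
now [ 0.5981 -0.3472  0.1299] psi -80.4 dist 0.408 turn 6.9
[-0.112, -0.67, 0.017, -0.019]
[-0.071, -0.676, 0.017, -0.019]
```

```bash
python3 -m creep '[0.27,-0.112,-0.67,0.017,-0.019, 0.27,-0.112,-0.67,0.017,-0.019, 0.27,-0.112,-0.67,0.017,-0.019, 0.27,-0.112,-0.67,0.017,-0.019, 0.27,-0.112,-0.67,0.017,-0.019]'; python3 -m creep '[0.27,-0.071,-0.676,0.017,-0.019, 0.27,-0.071,-0.676,0.017,-0.019, 0.27,-0.071,-0.676,0.017,-0.019, 0.27,-0.071,-0.676,0.017,-0.019, 0.27,-0.071,-0.676,0.017,-0.019]';  python3 -m creep '[0.27,0,0,0,0,0.27,0,0,0,0,0.27,0,0,0,0]'
python3 - <<'E'
from h import *
s=bot.sense(); plan(.4652,.0383,.047,-73.5,1); print(s["joint_pos"].round(2))
im,D=bot.get_image("wrist"); cv2.imwrite("pics/w6.png",cv2.resize(cv2.convertScaleAbs(im[120:300,200:440],alpha=1.5,beta=20),None,fx=3,fy=3)); np.save("w6.npy",D)
import json; json.dump({k:np.array(v).tolist() for k,v in s.items()},open("w6.json","w"))
E
```

```text
t: 8.9
eef_pos: [0.5282, -0.1462, 0.1211]
orientation: [-3.113, -0.367, 0.008]
contact_force: [-0.2, -0.1, 1.1]
grip_width: 0.0623
grip_force: 0.0
t: 9.4
eef_pos: [0.4615, 0.045, 0.1168]
orientation: [-3.104, -0.463, 0.007]
contact_force: [0.1, -0.2, 0.0]
grip_width: 0.0626
grip_force: 0.0
t: 9.7
eef_pos: [0.4651, 0.0365, 0.1182]
orientation: [3.109, 0.444, 0.0]
contact_force: [-0.1, -0.7, 0.3]
grip_width: 0.0618
grip_force: 0.0
now [0.4651 0.0365 0.1182] psi -73.7 dist 0.071 turn 0.2
[0.002, -0.006, 0.237, -0.001]
[-0.73  0.49  0.69  2.13 -0.5   0.68 -0.98]
```

View pics/w6.png

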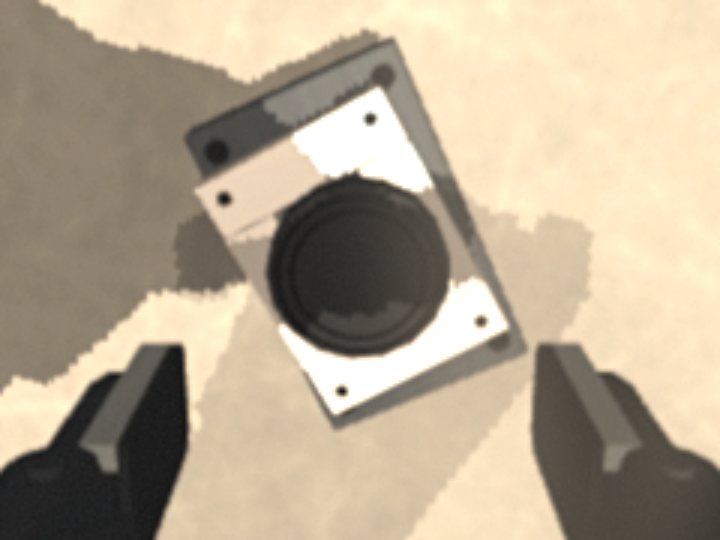

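The disc is near crop (358,267), between the fingertips whose midpoint is at column 361. The frame corners read (380,86), (195,192), (335,417) and (510,325).

Run:
```python
from h import *
import json; s=json.load(open("w6.json"))
W=lambda px,z: at_z("wrist",(np.array(px)+.5)/3-.5+[200,120],z,s)
B=W([(267,266),(449,266),(358,178),(358,356)],.058); print("disc",B.mean(0).round(4),np.linalg.norm(B[0]-B[1]).round(4),np.linalg.norm(B[2]-B[3]).round(4))
for n,q,z in(("frame",[(195,192),(380,86),(510,325),(335,417)],.046),("block",[(187,135),(395,40),(525,350),(337,428)],.034)):
    Q=W(q,z); e=(Q[0]+Q[1])/2-(Q[2]+Q[3])/2; w=(Q[1]+Q[2])/2-(Q[0]+Q[3])/2
    print(n,Q.mean(0).round(4),np.linalg.norm(e).round(4),np.linalg.norm(w).round(4),"long az",np.degrees(np.arctan2(e[1],e[0])).round(1),"short",np.degrees(np.arctan2(w[1],w[0])).round(1))
```

```text
disc [0.4666 0.0379 0.058 ] 0.0464 0.0479
frame [0.4646 0.0378 0.046 ] 0.075 0.056 long az 45.1 short -43.8
block [0.4652 0.036  0.034 ] 0.0976 0.0614 long az 40.2 short -49.3
```

```bash
python3 -m creep '[0.27,0.003,-0.005,0.1,0, 0.27,0.003,-0.005,0.18,0, 0.27,0.003,-0.005,0.225,0, 0.27,0.003,-0.005,0.237,0, 0.27,0.003,-0.005,0.237,0]';  python3 -m creep '[0.5,0,0,0,0,0.7,0,0,0,0,1,0,0,0,0,1,0,0,0,0,1,0,0,0,0]' 40
```

```text
t: 10.25
eef_pos: [0.4652, 0.0393, 0.0471]
orientation: [3.109, 0.447, -0.001]
contact_force: [0.3, -0.1, 0.9]
grip_width: 0.0625
grip_force: 0.0
t: 10.75
eef_pos: [0.4659, 0.0398, 0.0483]
orientation: [3.109, 0.448, 0.003]
contact_force: [-1.3, -1.1, 5.6]
grip_width: 0.0459
grip_force: 40.1
```

```bash
python3 -m creep '[1,0,0,-0.01,0,1,0,0,-0.04,0,1,0,0,-0.14,0,1,0,0,-0.24,0,1,0,0,-0.24,0]';python3 -m creep '[1,0,0,0,0,1,0,0,0,0]'
python3 - <<'E'
from h import *
s=bot.sense(); plan(.636,-.0757,.12,-73.5); print(s["joint_pos"].round(2),s["grip_width"])
im,D=bot.get_image("wrist"); cv2.imwrite("pics/w7.png",cv2.resize(im[100:],None,fx=1,fy=1))
E
```

```text
t: 11.25
eef_pos: [0.4675, 0.0404, 0.1225]
orientation: [-3.109, -0.448, -0.01]
contact_force: [-0.0, 0.1, -0.2]
grip_width: 0.0455
grip_force: 41.3
t: 11.45
eef_pos: [0.4645, 0.0403, 0.1187]
orientation: [-3.109, -0.449, 0.002]
contact_force: [0.5, -0.1, -1.1]
grip_width: 0.0457
grip_force: 41.3
now [0.4645 0.0403 0.1187] psi -73.6 dist 0.207 turn 0.1
[0.439, 0.533, -0.004, -0.0]
[-0.74  0.49  0.7   2.13 -0.5   0.69 -0.99] 0.0457072807180404
```

View pics/w7.png

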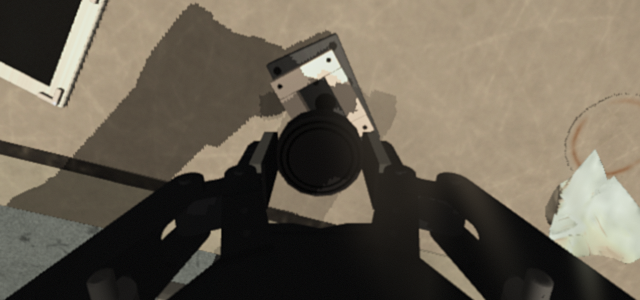

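The disc is held level at (320,152 in the crop) and the frame and block still stand. Moving to the disc nest.

```bash
python3 -m creep '[1,0.07,0.08,0,0, 1,0.18,0.21,0,0, 1,0.3,0.36,0,0, 1,0.4,0.48,0,0, 1,0.439,0.533,0,0]'; python3 -m creep '[1,0,0,0,0,1,0,0,0,0,1,0,0,0,0]'; python3 -c "
from h import *
plan(.636,-.0757,.0083,-73.5,1); s=bot.sense(); print(s['joint_pos'].round(2),s['grip_width'])"
```

```text
t: 12.0
eef_pos: [0.6388, -0.0795, 0.118]
orientation: [3.108, 0.445, 0.0]
contact_force: [1.7, -0.6, -1.1]
grip_width: 0.0457
grip_force: 41.3
t: 12.3
eef_pos: [0.6352, -0.0749, 0.1181]
orientation: [-3.108, -0.449, 0.004]
contact_force: [0.6, -0.2, -1.2]
grip_width: 0.0457
grip_force: 41.3
now [ 0.6352 -0.0749  0.1181] psi -73.5 dist 0.11 turn 0.0
[0.002, 0.003, 0.366, -0.0]
[-0.38  0.74  0.65  1.68 -0.54  0.91 -0.8 ] 0.04569166579185912
```

```bash
python3 -m creep '[1,0.002,0.003,0.12,0, 1,0.002,0.003,0.25,0, 1,0.002,0.003,0.32,0, 1,0.002,0.003,0.345,0, 1,0.002,0.003,0.355,0]'; python3 -m creep '[1,0,0,0.004,0,1,0,0,0.008,0,1,0,0,0.008,0]'
```

```text
t: 12.8
eef_pos: [0.6368, -0.0759, 0.0122]
orientation: [-3.109, -0.45, 0.002]
contact_force: [-0.7, 0.3, -0.5]
grip_width: 0.0456
grip_force: 41.4
t: 13.1
eef_pos: [0.6381, -0.0768, 0.0112]
orientation: [3.109, 0.449, 0.002]
contact_force: [0.1, 0.6, -1.3]
grip_width: 0.0459
grip_force: 41.4
```

```bash
python3 -m creep '[1,0,0,0.003,0,1,0,0,0.005,0,1,0,0,0.005,0]'; python3 -c "
from h import *
for i in range(3): print(bot.sense()['eef_pos'].round(4))"
```

```text
t: 13.4
eef_pos: [0.6375, -0.0768, 0.0088]
orientation: [-3.109, -0.449, -0.0]
contact_force: [0.4, -0.3, -0.5]
grip_width: 0.046
grip_force: 41.4
[ 0.6375 -0.0768  0.0088]
[ 0.6375 -0.0768  0.0088]
[ 0.6375 -0.0768  0.0088]
```

```bash
python3 -m creep '[1,0,0,0.003,0,1,0,0,0.005,0,1,0,0,0.005,0]'
```

```text
t: 13.7
eef_pos: [0.6376, -0.0768, 0.0084]
orientation: [-3.109, -0.448, -0.0]
contact_force: [-5.2, 1.1, 10.4]
grip_width: 0.0455
grip_force: 42.5
```

```bash
python3 -m creep '[0.3,0,0,0,0,0.2,0,0,0,0,0.2,0,0,0,0]'; python3 -m creep '[0.2,0,0,-0.05,0,0.2,0,0,-0.15,0,0.2,0,0,-0.3,0,0.2,0,0,-0.4,0,0.2,0,0,-0.4,0]';python3 -m creep '[0.1,0,0,0,0,0.1,0,0,0,0,0.1,0,0,0,0]';python3 - <<'E'
from h import *
s=bot.sense(); plan(.4646,.038,.12,-45.3)
im,D=bot.get_image("wrist"); cv2.imwrite("pics/w8.png",cv2.resize(cv2.convertScaleAbs(im[100:300,180:460],alpha=1.3,beta=20),None,fx=2.5,fy=2.5))
E
```

```text
t: 14.0
eef_pos: [0.6375, -0.0768, 0.0071]
orientation: [3.109, 0.449, -0.0]
contact_force: [0.4, 0.6, -0.1]
grip_width: 0.0682
grip_force: 0.0
t: 14.5
eef_pos: [0.6407, -0.078, 0.133]
orientation: [3.107, 0.447, 0.013]
contact_force: [-0.2, -0.2, 0.8]
grip_width: 0.0684
grip_force: 0.0
t: 14.8
eef_pos: [0.6366, -0.0766, 0.1261]
orientation: [-3.109, -0.449, 0.003]
contact_force: [0.2, 0.6, -0.2]
grip_width: 0.0764
grip_force: 0.0
now [ 0.6366 -0.0766  0.1261] psi -73.6 dist 0.207 turn 28.3
[-0.442, -0.528, 0.02, -0.157]
```

View pics/w8.png

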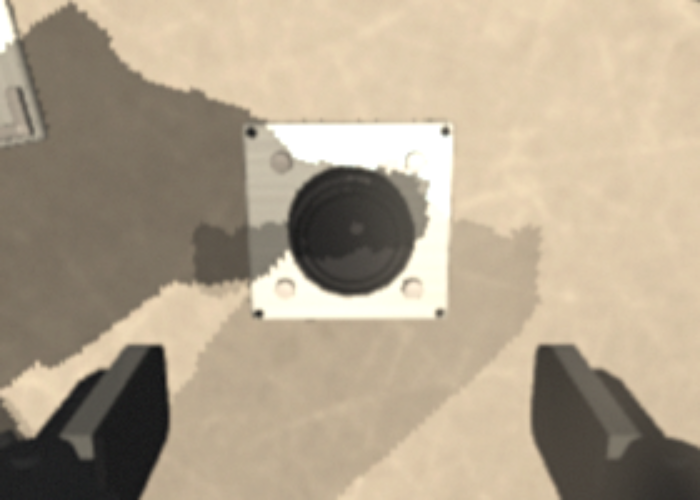

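The disc lies centred inside its studs at (352,230). Next is the frame, at ψ=-45°.

```bash
python3 -m creep '[0.18,-0.442,-0.528,0.02,-0.157, 0.18,-0.442,-0.528,0.02,-0.157, 0.18,-0.442,-0.528,0.02,-0.157, 0.18,-0.442,-0.528,0.02,-0.157, 0.18,-0.442,-0.528,0.02,-0.157]'; python3 -m creep '[0.18,0,0,0,0,0.18,0,0,0,0,0.18,0,0,0,0]'
python3 - <<'E'
from h import *
import json
s=bot.sense(); plan(.4646,.0379,.0335,-45,1); print(s["joint_pos"].round(2))
im,D=bot.get_image("wrist"); cv2.imwrite("pics/w9.png",cv2.resize(cv2.convertScaleAbs(im[120:300,200:440],alpha=1.5,beta=20),None,fx=3,fy=3))
json.dump({k:np.array(v).tolist() for k,v in s.items()},open("w9.json","w"))
E
```

```text
t: 15.35
eef_pos: [0.4591, 0.0407, 0.1198]
orientation: [-2.898, -1.2, 0.01]
contact_force: [-0.2, -0.7, 0.4]
grip_width: 0.0705
grip_force: 0.0
t: 15.65
eef_pos: [0.4672, 0.0366, 0.1214]
orientation: [2.905, 1.191, 0.002]
contact_force: [-0.4, 0.3, 0.2]
grip_width: 0.0698
grip_force: 0.0
now [0.4672 0.0366 0.1214] psi -45.4 dist 0.088 turn 0.4
[-0.003, -0.009, 0.293, -0.002]
[-0.64  0.46  0.58  2.12 -0.39  0.67 -0.59]
```

View pics/w9.png

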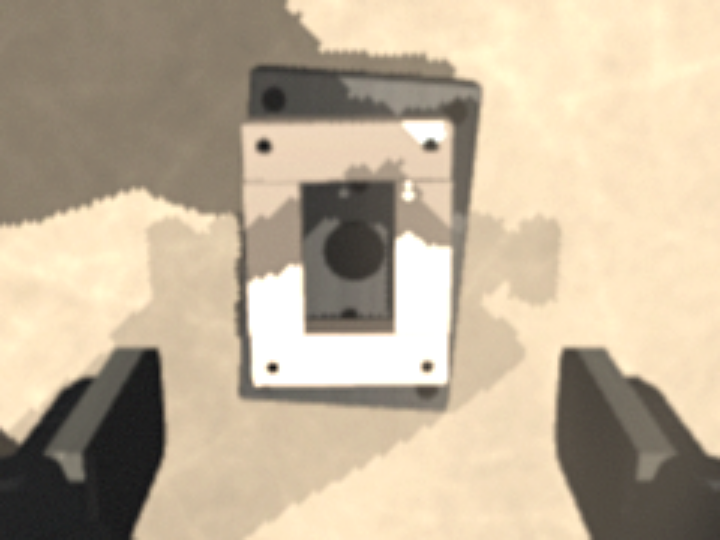

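The frame corners are (242,122), (452,122), (450,385) and (253,387) in the crop. The block corners are (250,67), (480,85), (446,410) and (240,397), and the finger midline is at column 359.

Run:
```python
from h import *
import json; s=json.load(open("w9.json"))
W=lambda px,z: at_z("wrist",(np.array(px)+.5)/3-.5+[200,120],z,s)
for n,q,z in(("frame",[(242,122),(452,122),(450,385),(253,387)],.046),("block",[(250,67),(480,85),(446,410),(240,397)],.034)):
    Q=W(q,z); e=(Q[0]+Q[1])/2-(Q[2]+Q[3])/2; w=(Q[1]+Q[2])/2-(Q[0]+Q[3])/2
    print(n,Q.mean(0).round(4),np.linalg.norm(e).round(4),np.linalg.norm(w).round(4),"long az",np.degrees(np.arctan2(e[1],e[0])).round(1),"short",np.degrees(np.arctan2(w[1],w[0])).round(1))
plan(.4645,.0378,.0335,-45,1)
```

```text
frame [0.4645 0.0379 0.046 ] 0.0758 0.0556 long az 45.3 short -45.2
block [0.4649 0.0367 0.034 ] 0.0986 0.0626 long az 40.7 short -49.7
now [0.4669 0.0366 0.1213] psi -45.4 dist 0.088 turn 0.4
[-0.003, -0.008, 0.293, -0.002]
```

```bash
python3 -m creep '[0.18,-0.003,-0.008,0.12,-0.003, 0.18,-0.003,-0.008,0.22,-0.003, 0.18,-0.003,-0.008,0.275,-0.003, 0.18,-0.003,-0.008,0.29,-0.003, 0.18,-0.003,-0.008,0.293,-0.003]';  python3 -m creep '[0.3,0,0,0,0,0.4,0,0,0,0,0.6,0,0,0,0,1,0,0,0,0,1,0,0,0,0]' 40
```

```text
t: 16.2
eef_pos: [0.4636, 0.038, 0.033]
orientation: [2.9, 1.206, -0.001]
contact_force: [0.5, 0.0, 0.1]
grip_width: 0.0701
grip_force: 0.0
t: 16.7
eef_pos: [0.4642, 0.0386, 0.0344]
orientation: [2.9, 1.207, 0.003]
contact_force: [-0.9, -1.2, 6.1]
grip_width: 0.0549
grip_force: 42.7
```

```bash
python3 -m creep '[1,0,0,-0.01,0,1,0,0,-0.04,0,1,0,0,-0.12,0,1,0,0,-0.2,0,1,0,0,-0.2,0]';python3 -m creep '[1,0,0,0,0,1,0,0,0,0]'
python3 - <<'E'
from h import *
s=bot.sense(); plan(.6642,.1064,.095,-63.5); print(s["joint_pos"].round(2),s["grip_width"])
im,D=bot.get_image("wrist"); cv2.imwrite("pics/w10.png",cv2.resize(im[100:],None,fx=1,fy=1)); np.save("w10.npy",D)
print(at_depth("wrist",[(320,y) for y in range(130,300,12)],D,s).round(3)[:, :])
E
```

```text
t: 17.2
eef_pos: [0.4652, 0.0391, 0.0961]
orientation: [2.899, 1.208, 0.008]
contact_force: [1.0, 0.2, -0.2]
grip_width: 0.0549
grip_force: 42.8
t: 17.4
eef_pos: [0.4626, 0.039, 0.0928]
orientation: [-2.9, -1.208, 0.001]
contact_force: [0.6, 0.8, -1.5]
grip_width: 0.0549
grip_force: 42.8
now [0.4626 0.039  0.0928] psi -44.8 dist 0.213 turn -18.7
[0.633, 0.319, -0.007, 0.104]
[-0.61  0.5   0.53  2.14 -0.45  0.61 -0.54] 0.05485147761579622
[[ 0.504  0.081 -0.002]
 [ 0.497  0.074 -0.002]
 [ 0.494  0.07   0.033]
 [ 0.488  0.064  0.034]
 [ 0.481  0.058  0.034]
 [ 0.488  0.064  0.104]
 [ 0.484  0.06   0.104]
 [ 0.479  0.055  0.103]
 [ 0.454  0.031  0.034]
 [ 0.448  0.024  0.035]
 [ 0.44   0.016  0.033]
 [ 0.432  0.008  0.033]
 [ 0.409 -0.015 -0.001]
 [ 0.447  0.023  0.097]
 [ 0.445  0.021  0.104]]
```

```bash
python3 -m creep '[1,0.1,0.05,0,0.02, 1,0.25,0.125,0,0.05, 1,0.4,0.2,0,0.08, 1,0.55,0.28,0,0.1, 1,0.633,0.319,0,0.104]'; python3 -m creep '[1,0,0,0,0,1,0,0,0,0,1,0,0,0,0]'
python3 - <<'E'
from h import *
plan(.6642,.1064,.0065,-63.5,1); s=bot.sense(); print(s['joint_pos'].round(2),s['grip_width'])
im,D=bot.get_image("wrist"); cv2.imwrite("pics/w11.png",cv2.resize(im[80:300,160:480],None,fx=2.4,fy=2.4))
E
```

```text
t: 17.95
eef_pos: [0.6674, 0.1079, 0.0919]
orientation: [3.058, 0.72, 0.0]
contact_force: [-0.4, -0.1, -1.0]
grip_width: 0.0549
grip_force: 42.8
t: 18.25
eef_pos: [0.6633, 0.1052, 0.0923]
orientation: [-3.058, -0.718, 0.004]
contact_force: [0.6, 0.2, -2.8]
grip_width: 0.0548
grip_force: 42.8
now [0.6633 0.1052 0.0923] psi -63.6 dist 0.086 turn 0.1
[0.004, -0.002, 0.286, -0.0]
[-0.61  0.82  0.6   1.59 -0.55  0.91 -0.92] 0.05476910475112032
```

View pics/w11.png

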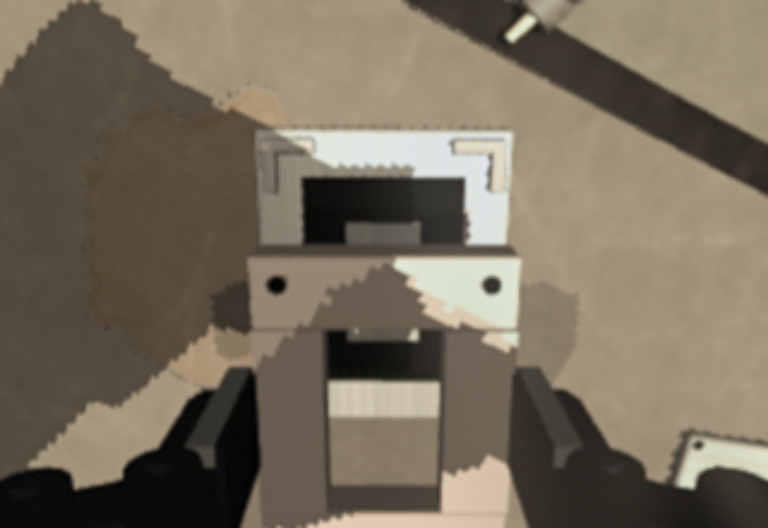

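The frame (columns 250–520) is centred and parallel over its nest (258–513). That was picture 14, so from here I'll check with numbers only. Lowering.

```bash
python3 -m creep '[1,0.004,-0.002,0.12,0, 1,0.004,-0.002,0.22,0, 1,0.004,-0.002,0.26,0, 1,0.004,-0.002,0.272,0, 1,0.004,-0.002,0.275,0]'; python3 -m creep '[1,0,0,0,0,1,0,0,0.004,0,1,0,0,0.004,0]';  python3 -m creep '[1,0,0,0.004,0,1,0,0,0.004,0,1,0,0,0.004,0]'
```

```text
t: 18.8
eef_pos: [0.666, 0.1068, 0.0115]
orientation: [3.058, 0.719, 0.001]
contact_force: [-0.4, 1.7, -0.2]
grip_width: 0.055
grip_force: 42.8
t: 19.1
eef_pos: [0.6662, 0.1073, 0.0104]
orientation: [-3.058, -0.72, -0.002]
contact_force: [0.3, -0.1, -2.0]
grip_width: 0.0552
grip_force: 42.8
t: 19.4
eef_pos: [0.6656, 0.1073, 0.0084]
orientation: [-3.058, -0.72, 0.0]
contact_force: [0.3, -0.1, -0.8]
grip_width: 0.0544
grip_force: 42.8
```

```bash
python3 -m creep '[1,0,0,0.003,0,1,0,0,0.003,0,1,0,0,0.003,0]'; python3 -m creep '[1,0,0,0.003,0,1,0,0,0.003,0,1,0,0,0.003,0]'
```

```text
t: 19.7
eef_pos: [0.6656, 0.1072, 0.0074]
orientation: [3.058, 0.72, -0.0]
contact_force: [0.1, 0.1, -1.1]
grip_width: 0.0547
grip_force: 42.8
t: 20.0
eef_pos: [0.6657, 0.1072, 0.0066]
orientation: [3.058, 0.72, 0.0]
contact_force: [-0.6, 0.3, -1.1]
grip_width: 0.0546
grip_force: 42.8
```

```bash
python3 -m creep '[1,0,0,0.003,0,1,0,0,0.003,0,1,0,0,0.003,0]'
```

```text
t: 20.3
eef_pos: [0.6658, 0.1072, 0.0066]
orientation: [-3.058, -0.72, -0.0]
contact_force: [-2.0, 0.8, 6.9]
grip_width: 0.0548
grip_force: 43.6
```

```bash
python3 -m creep '[0.15,0,0,0,0,0.1,0,0,0,0,0.1,0,0,0,0]'; python3 -m creep '[0.1,0,0,-0.05,0,0.1,0,0,-0.15,0,0.1,0,0,-0.3,0,0.1,0,0,-0.4,0,0.1,0,0,-0.4,0]';python3 -m creep '[0.05,0,0,0,0,0.05,0,0,0,0,0.05,0,0,0,0]';python3 - <<'E'
from h import *
s=bot.sense(); plan(.465,.0367,.12,-49.4)
im,D=bot.get_image("wrist"); M=np.zeros(D.shape,bool)
vv,uu=np.mgrid[90:250,180:470]; px=np.c_[uu.ravel(),vv.ravel()]; P=at_depth("wrist",px,D,s)
t=(abs(P[:,2]-.018)<.003)
m=np.zeros(D.shape,np.uint8); m[px[t][:,1],px[t][:,0]]=1
c=max(cv2.findContours(m,cv2.RETR_EXTERNAL,cv2.CHAIN_APPROX_NONE)[0],key=cv2.contourArea)
Q=at_z("wrist",c.reshape(-1,2),.018,s)[:,:2].astype(np.float32)*1000
print("frame mm",cv2.minAreaRect(Q),"top z",np.median(P[t][:,2]),P[t][:,2].std(), "nest c .6642,.1064 az 26.5")
t=(abs(P[:,2]-.006)<.0025); m[:]=0; m[px[t][:,1],px[t][:,0]]=1
print("plate pts",t.sum(), cv2.minAreaRect((P[t][:,:2]*1000).astype(np.float32)))
E
```

```text
t: 20.6
eef_pos: [0.6657, 0.1072, 0.0056]
orientation: [3.058, 0.72, 0.0]
contact_force: [0.9, 0.4, 0.6]
grip_width: 0.0768
grip_force: 0.0
t: 21.1
eef_pos: [0.6693, 0.107, 0.132]
orientation: [3.057, 0.719, 0.015]
contact_force: [0.5, 0.1, -0.0]
grip_width: 0.0767
grip_force: 0.0
t: 21.4
eef_pos: [0.6647, 0.1072, 0.1245]
orientation: [-3.058, -0.72, 0.004]
contact_force: [-0.6, 0.2, -0.2]
grip_width: 0.0806
grip_force: 0.0
now [0.6647 0.1072 0.1245] psi -63.5 dist 0.212 turn 14.1
[-0.701, -0.087, 0.015, -0.078]
frame mm ((665.4943237304688, 107.63877868652344), (74.92796325683594, 55.802040100097656), 26.461910247802734) top z 0.01725102382607581 0.0006846796659146687 nest c .6642,.1064 az 26.5
plate pts 5451 ((699.6367797851562, 73.34519958496094), (151.3968505859375, 179.9122314453125), 23.952695846557617)
```

The frame is flat in its nest at (0.6655,0.1076) and 26.5°, within 2 mm of centre. Now the end block.

```bash
python3 -m creep '[0.03,-0.701,-0.087,0.015,-0.078, 0.03,-0.701,-0.087,0.015,-0.078, 0.03,-0.701,-0.087,0.015,-0.078, 0.03,-0.701,-0.087,0.015,-0.078, 0.03,-0.701,-0.087,0.015,-0.078]'; python3 -m creep '[0.03,0,0,0,0,0.03,0,0,0,0,0.03,0,0,0,0]'
cat > seg.py <<'E'
from h import *
def seg(ztop,tol=.004,box=(90,250,180,470)):
    s=bot.sense(); im,D=bot.get_image("wrist")
    vv,uu=np.mgrid[box[0]:box[1],box[2]:box[3]]; px=np.c_[uu.ravel(),vv.ravel()]; P=at_depth("wrist",px,D,s)
    t=(abs(P[:,2]-ztop)<tol); m=np.zeros(D.shape,np.uint8); m[px[t][:,1],px[t][:,0]]=1
    c=max(cv2.findContours(m,cv2.RETR_EXTERNAL,cv2.CHAIN_APPROX_NONE)[0],key=cv2.contourArea)
    Q=at_z("wrist",c.reshape(-1,2),ztop,s)[:,:2].astype(np.float32)*1000
    A=np.c_[P[t][:,:2],np.ones(t.sum())]; f=np.linalg.lstsq(A,P[t][:,2],rcond=None)[0]
    print("rect mm",[np.round(q,1) for q in cv2.minAreaRect(Q)],"z",np.median(P[t][:,2]).round(4),"tilt deg",np.degrees(f[:2]).round(1))
E
python3 - <<'E'
from seg import *
seg(.034); plan(.465,.0367,.0185,-49.4,1); print(bot.sense()["joint_pos"].round(2))
E
```

```text
t: 21.95
eef_pos: [0.459, 0.0346, 0.1199]
orientation: [-2.946, -1.083, 0.011]
contact_force: [-0.1, -0.1, -0.7]
grip_width: 0.0829
grip_force: 0.0
t: 22.25
eef_pos: [0.468, 0.0374, 0.1214]
orientation: [2.945, 1.09, 0.003]
contact_force: [-0.1, -0.1, 0.9]
grip_width: 0.083
grip_force: 0.0
rect mm [array([467.2,  38.7]), array([91.7, 63.4]), np.float64(40.5)] z 0.0333 tilt deg [-0.  -0.1]
now [0.4677 0.0373 0.1213] psi -49.4 dist 0.103 turn -0.0
[-0.008, -0.004, 0.343, 0.0]
[-0.67  0.47  0.61  2.12 -0.43  0.68 -0.63]
```

```bash
python3 -m creep '[0.03,-0.008,-0.004,0.13,0, 0.03,-0.008,-0.004,0.25,0, 0.03,-0.008,-0.004,0.32,0, 0.03,-0.008,-0.004,0.34,0, 0.03,-0.008,-0.004,0.343,0]';  python3 -m creep '[0.15,0,0,0,0,0.2,0,0,0,0,0.3,0,0,0,0,1,0,0,0,0,1,0,0,0,0]' 80;python3 -m creep '[1,0,0,0,0,1,0,0,0,0]'
```

```text
t: 22.8
eef_pos: [0.4637, 0.036, 0.0178]
orientation: [2.947, 1.088, -0.001]
contact_force: [0.0, 0.7, -0.1]
grip_width: 0.0826
grip_force: 0.0
t: 23.3
eef_pos: [0.4643, 0.0363, 0.0199]
orientation: [-2.947, -1.088, -0.004]
contact_force: [-2.3, -0.2, 13.5]
grip_width: 0.0619
grip_force: 83.8
t: 23.5
eef_pos: [0.4643, 0.0363, 0.0199]
orientation: [-2.947, -1.088, -0.004]
contact_force: [-2.9, -0.9, 13.8]
grip_width: 0.0614
grip_force: 83.8
```

```bash
python3 -m creep '[1,0,0,-0.02,0,1,0,0,-0.06,0,1,0,0,-0.12,0,1,0,0,-0.2,0,1,0,0,-0.24,0]';python3 -m creep '[1,0,0,0,0,1,0,0,0,0,1,0,0,0,0]'
python3 - <<'E'
from seg import *
z=bot.sense()["eef_pos"][2]; seg(z+.014,.01,(90,300,180,470)); plan(.4541,.3032,.09,-105.4,3); s=bot.sense(); print(s["joint_pos"].round(2),s["grip_width"],s["contact_force"].round(1))
E
```

```text
t: 24.0
eef_pos: [0.4638, 0.0362, 0.0923]
orientation: [2.947, 1.088, 0.003]
contact_force: [0.3, 0.3, -4.4]
grip_width: 0.0611
grip_force: 89.0
t: 24.3
eef_pos: [0.4624, 0.0362, 0.0896]
orientation: [-2.947, -1.089, 0.002]
contact_force: [-0.6, 0.6, -3.8]
grip_width: 0.0617
grip_force: 89.0
rect mm [array([472.8,  45.3]), array([74.6, 95. ]), np.float64(40.5)] z 0.1027 tilt deg [-0.9 -0.4]
now [0.4625 0.036  0.0895] psi -49.5 dist 0.267 turn -55.9
[0.186, -0.232, -0.001, 0.104]
[0.102, -0.279, -0.001, 0.104]
[0.008, -0.297, -0.001, 0.104]
[-0.63  0.52  0.57  2.14 -0.49  0.61 -0.58] 0.061177079381790775 [ 0.2  0.6 -4.3]
```

```bash
python3 -m creep '[1,0.03,-0.04,0,0.02, 1,0.07,-0.09,0,0.04, 1,0.11,-0.14,0,0.065, 1,0.15,-0.19,0,0.085, 1,0.186,-0.232,0,0.104]'; python3 -m creep '[1,0.02,-0.056,0,0.02, 1,0.04,-0.112,0,0.04, 1,0.06,-0.168,0,0.062, 1,0.08,-0.224,0,0.083, 1,0.102,-0.279,0,0.104]';  python3 -m creep '[1,0.002,-0.07,0,0.025, 1,0.004,-0.14,0,0.05, 1,0.006,-0.2,0,0.075, 1,0.007,-0.26,0,0.095, 1,0.008,-0.297,0,0.104]'; python3 -m creep '[1,0,0,0,0,1,0,0,0,0,1,0,0,0,0,1,0,0,0,0]'
python3 - <<'E'
from seg import *
plan(.4541,.3032,.006,-105.4,1); s=bot.sense(); print(s["joint_pos"].round(2),s["grip_width"],s["contact_force"].round(1))
im,D=bot.get_image("wrist"); cv2.imwrite("pics/w12.png",im); np.save("w12.npy",D)
g=cv2.cvtColor(im,cv2.COLOR_BGR2GRAY)
for r in (110,125,140): print(r,[int(c) for c in np.flatnonzero(abs(np.diff(g[r].astype(int)))>35)], at_depth("wrist",[(320,r)],D,s).round(3))
z=s["eef_pos"][2]; seg(z+.013,.006,(90,260,180,470))
E
```

```text
t: 24.85
eef_pos: [0.4597, 0.1261, 0.0895]
orientation: [3.085, 0.591, -0.002]
contact_force: [-0.2, -0.5, -4.2]
grip_width: 0.0611
grip_force: 88.9
t: 25.35
eef_pos: [0.457, 0.2147, 0.0894]
orientation: [3.14, 0.081, -0.002]
contact_force: [0.6, -1.0, -3.5]
grip_width: 0.0616
grip_force: 88.9
t: 25.85
eef_pos: [0.4544, 0.3049, 0.0891]
orientation: [3.111, -0.427, -0.002]
contact_force: [0.7, 0.1, -4.8]
grip_width: 0.0613
grip_force: 88.9
t: 26.25
eef_pos: [0.4554, 0.3023, 0.0903]
orientation: [3.112, -0.429, -0.0]
contact_force: [-0.2, -0.2, -4.0]
grip_width: 0.0611
grip_force: 88.9
now [0.4554 0.3023 0.0903] psi -105.7 dist 0.084 turn 0.3
[-0.005, -0.002, 0.281, -0.002]
[-1.27  0.73  0.83  1.95 -0.75  0.81 -1.86] 0.06112746401857378 [-0.2 -0.2 -4. ]
110 [591] [[ 0.527  0.283 -0.001]]
125 [259, 378] [[0.516 0.286 0.006]]
140 [267, 269, 368, 370] [[0.505 0.289 0.005]]
rect mm [array([479.3, 296.9]), array([77.3, 50.7]), np.float64(74.3)] z 0.1034 tilt deg [-0.8  0.4]
```

```bash
python3 -m creep '[1,-0.005,-0.002,0.1,-0.002, 1,-0.005,-0.002,0.18,-0.002, 1,-0.005,-0.002,0.235,-0.002, 1,-0.005,-0.002,0.255,-0.002, 1,-0.005,-0.002,0.262,-0.002]'; python3 -m creep '[1,0,0,0,0,1,0,0,0.003,0,1,0,0,0.003,0]';  python3 -m creep '[1,0,0,0.003,0,1,0,0,0.003,0,1,0,0,0.003,0]'
```

```text
t: 26.85
eef_pos: [0.4542, 0.3041, 0.0115]
orientation: [3.113, -0.418, -0.0]
contact_force: [0.4, -0.8, -2.8]
grip_width: 0.0619
grip_force: 88.8
t: 27.15
eef_pos: [0.4544, 0.3047, 0.0114]
orientation: [-3.113, 0.417, -0.001]
contact_force: [-0.1, -0.7, -4.1]
grip_width: 0.0613
grip_force: 88.9
t: 27.45
eef_pos: [0.454, 0.3045, 0.01]
orientation: [-3.114, 0.417, -0.0]
contact_force: [0.6, -0.1, -4.4]
grip_width: 0.0613
grip_force: 88.9
```

```bash
python3 -m creep '[1,0,0,0.003,0,1,0,0,0.003,0,1,0,0,0.003,0]';  python3 -m creep '[1,0,0,0.003,0,1,0,0,0.003,0,1,0,0,0.003,0]'; python3 -m creep '[1,0,0,0.003,0,1,0,0,0.003,0,1,0,0,0.003,0]'
```

```text
t: 27.75
eef_pos: [0.454, 0.3044, 0.009]
orientation: [3.114, -0.417, 0.0]
contact_force: [0.1, 0.1, -4.5]
grip_width: 0.0616
grip_force: 88.9
t: 28.05
eef_pos: [0.4539, 0.3044, 0.0081]
orientation: [3.114, -0.417, -0.0]
contact_force: [-0.1, 0.4, -3.6]
grip_width: 0.0616
grip_force: 88.9
t: 28.35
eef_pos: [0.454, 0.3044, 0.0072]
orientation: [3.114, -0.417, -0.0]
contact_force: [0.1, -0.9, -3.0]
grip_width: 0.0613
grip_force: 88.9
```

```bash
python3 -m creep '[1,0,0,0.003,0,1,0,0,0.003,0,1,0,0,0.003,0]';  python3 -m creep '[1,0,0,0.002,0,1,0,0,0.002,0,1,0,0,0.002,0]'
```

```text
t: 28.65
eef_pos: [0.454, 0.3044, 0.0063]
orientation: [-3.114, 0.417, -0.0]
contact_force: [0.1, 0.4, -3.7]
grip_width: 0.0613
grip_force: 88.9
t: 28.95
eef_pos: [0.454, 0.3045, 0.0062]
orientation: [-3.113, 0.417, 0.0]
contact_force: [-2.4, -0.0, 6.3]
grip_width: 0.0618
grip_force: 90.0
```

Contact. I'll release, retreat and verify all four nests.

```bash
python3 -m creep '[0.1,0,0,0,0,0.03,0,0,0,0,0.03,0,0,0,0,0.03,0,0,0,0]'; python3 -m creep '[0.03,0,0,-0.05,0,0.03,0,0,-0.15,0,0.03,0,0,-0.3,0,0.03,0,0,-0.4,0,0.03,0,0,-0.45,0]';python3 -m creep '[0.03,0,0,0,0,0.03,0,0,0,0,0.03,0,0,0,0]';python3 - <<'E'
from seg import *
seg(.020,.0045,(90,275,180,470)); print("nest .4541 .3032 az -15.4", bot.sense()["contact_force"].round(1))
im,D=bot.get_image("top"); cv2.imwrite("pics/t_end.png",im)
vv,uu=np.mgrid[130:280,140:480]; px=np.c_[uu.ravel(),vv.ravel()]; P=at_depth("top",px,D)
for n,c,h in(("nut",(.598,-.346),.032),("disc",(.636,-.076),.018),("frame",(.664,.106),.018),("block",(.454,.303),.020),("stand",(.465,.037),.020)):
    t=(np.hypot(P[:,0]-c[0],P[:,1]-c[1])<.055)&(P[:,2]>.013)&(P[:,2]<.05)
    print(n,t.sum(),P[t].mean(0).round(4),P[t][:,2].max().round(4)) if t.any() else print(n,0)
E
```

```text
t: 29.35
eef_pos: [0.4541, 0.3045, 0.0057]
orientation: [-3.114, 0.417, -0.0]
contact_force: [0.0, 0.5, 0.6]
grip_width: 0.0826
grip_force: 0.0
t: 29.85
eef_pos: [0.4553, 0.3048, 0.1441]
orientation: [-3.111, 0.418, -0.004]
contact_force: [-0.1, 0.2, -0.6]
grip_width: 0.0827
grip_force: 0.0
t: 30.15
eef_pos: [0.453, 0.304, 0.1394]
orientation: [3.112, -0.417, -0.003]
contact_force: [-0.1, -0.2, 0.1]
grip_width: 0.0827
grip_force: 0.0
rect mm [array([453.9, 305.5]), array([63.4, 99.2]), np.float64(74.7)] z 0.0193 tilt deg [-0. -0.]
nest .4541 .3032 az -15.4 [0.2 0.7 0.1]
nut 137 [ 0.5945 -0.3443  0.0266] 0.037
disc 264 [ 0.6351 -0.0764  0.0172] 0.0227
frame 462 [0.6647 0.1073 0.0169] 0.0237
block 655 [0.4645 0.2998 0.0186] 0.0244
stand 321 [0.4628 0.0378 0.0187] 0.0265
```

```bash
python3 -c "
from workcell import bot
print(bot.finish_job())"
```

```text
the job is handed in; nothing more can be done
None
```

The job is handed in: the pile was taken apart from the top down, and the nut, disc, frame and end block each lie in their own nest, within about 2 mm of centre where measured, in about 30 s of robot time.

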